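# Set the marble board to its playing slope

### The arm

A 6-joint arm with a two-finger parallel gripper is mounted at the origin on the work surface. World frame = base frame: x ahead of the robot, y to its left, z up, the work surface at z = 0. Lengths are in mm, angles in rad, forces in N, time in s.
With the tool pointing down it reaches from about 350 to 875 mm from the base axis. Payload 4.2 kg.
Tool frame: the origin (TCP) lies on the mounting face of the last link; the fingertips stand 173 mm ahead of it and the grasp point (between the pads) lies grip_point_offset ahead of it (grip_point_offset is the distance from the TCP to the grasp point, in mm); z points along the fingers, y is the line along which they close (so a half turn about z gives the same grasp; the last joint's range is limited). The gripper opens to 85 mm and grips with 20 to 120 N. Pads are 22 mm wide; open, the fingers measure 114 mm over their backs; the gripper's body (76 mm by 85 mm) begins 54 mm behind the grasp point. The pads swing forward as they close: fully open they stand 13 mm farther back than shut.
Start: joints at [-1.08, 0.385, 0.008, 0, -1.194, -0.259], TCP at [143.599, -608.259, 404.712] pointing down, gripper open.
Joint ranges: [-3.14, 3.14], [-1.21, 2.06], [-1.07, 1.41], [-3.16, 2.05], [-2.99, -0.16], [-3.1, 3.1]. Speed limits (rad/s): [2.79, 2.79, 3.14, 3.14, 3.14, 3.14].

### API

Orientations are given as a unit quaternion [x, y, z, w].
In Python, from bench import read_state, get_image, job_done, recognise, place_of, grip_point_offset gives the robot as it stands. The module is installed in compiled form; this text tells all that it offers.
- The arm moves only by the tool carry_out, never from a script. Its arguments are lists of equal length, an entry for each row: "slide": the shift along the tool's x, y, z in m, a list of three; "roll": the turn about the tool's z in degrees; "claw": the finger opening in m, from 0 to 0.0854. A call has 1 to 8 rows; each row is the pose to reach, as a shift and turn from the pose commanded when the call began, along the tool's axes at that moment; what a row does not reach only later rows make up. A row lasts 1/8 s, in which the tool goes at most 62.5 mm and 10.7 degrees, less where a joint would pass 70% of its speed; a pose out of reach is approached as far as the arm can. A call with a gripper value outside its range is refused whole. The fingers move at their own pace and stop on an object; the grip force is fixed at half the most. Time passes only in rows, so rows that repeat a pose let the fingers close. It gives the time, the measured TCP pose, the force, the opening and the grip force at its end, in the units of the state.
- read_state(): the state, without advancing time (a new reading comes with each control period).
- get_image(name): name is "scene" or "top" or "wrist"; returns a dict with "img" (400x640x3 uint8, red, green, blue), "z_map" (400x640 float32, mm along the optical axis (not along the pixel's ray), 0 where there is no reading), "mtx" (3x3 intrinsics, pixels), "k1" (the pictures are not rectified: a ray, as slopes to the right and down, at radius r is drawn at 1 + k1 r^2 times it, then the intrinsics apply), "world_from_camera" (4x4, takes a point from camera to world coordinates); the wrist camera has in their place "T_tool_cam" (4x4, takes a point from camera to tool coordinates, whose origin is the TCP and whose axes are the flange's). Camera axes: x right, y up, looking along -z (the intrinsics and any distortion apply to the point x, -y, -z); pixel columns grow to the right and rows downward; lengths in mm; the calibration is good to about 2 mm. A picture is of the moment at which its call begins: read the wrist's pose just before it.
- job_done(): hands the job in; it is judged then, once.
Trained networks look in a picture, given as the dict that the camera call returned (one of the last four; its "shot" number tells which), for a name from the list of things; names that differ only in an ending like _2 or _b are one class to them, and where a whole thing is asked for, a point or a joint stands for the part that bears it (a point fixed in the world has none). Each returns a list of dicts, best first, with "conf" (0 to 1); they miss things now and then, are a little off and sometimes report something else, mostly with a low value. They report only what shows in the picture. A call takes as long as a camera call.
- recognise(picture, thing): "at" ([column, row] in pixels, amid what is visible of it).
- place_of(picture, thing): "at" ([column, row] in pixels: a listed point, or the origin of a listed thing).
The state is a dict: "clock": time; "joints": joint angles; "joint_vel": joint speeds; "joint_efforts": joint torques, N m; "position": TCP position; "ee_rot": TCP orientation; "contact_force": force on the tool from outside, world axes, zero at the start; "wrist_torque": the same for the moment, N m; "gripper_width": finger opening in mm; "grasp_force": force on a finger pad.
Only numpy, scipy, OpenCV 4.12 (cv2) and the standard library are available. Lean on these libraries where they do the work, as an engineer would, in place of code of your own. Each camera call takes 0.05 s, during which the arm holds its last target. There are 200 camera calls.

### The job

Two small marble boards stand nearly upright on their stands. Fold the wider board back, away from the robot, about the hinge at its lower edge to its playing slope of 45 degrees, in line with the sloping aluminium guide bars beside it, and leave it standing there. Do not move the narrower board.

Things in the scene. Friction and masses are not known exactly. Their poses are not given: they have to be found in the camera images.
- wide_board (a joint): slope of the wider white board in rad from level: 1.57 upright, 0.785 is 45 degrees, less is flatter; over 1.57 it leans to the robot. Range 0 to 1.95. Stiff panel 150 mm wide, 130 mm from hinge to top edge, 8 mm thick, 0.25 kg. A stiff friction hinge keeps it where it is left; pushing near the top edge takes about 4 N.
- wide_hinge (a point): on the wider board's hinge axis, midway along it, in the board's mid-plane, 32 mm above the bench; fixed to the stand (bolted steel base 160 x 200 x 12 mm). x is level and points the way the board folds down (away from the robot), y along the hinge, z up. Two 8 mm round guide bars, 14 mm outside the board's side edges, rise from here at 45 degrees to 101 mm above the bench; they do not stop the board.
- wide_top (a point): middle of the wider board's top edge, in its mid-plane, 130 mm from the hinge axis. x points from hinge to top edge, y along the hinge, z out of the front (robot-side, when upright) face. That face has yellow bumpers and clear side strips, up to 8 mm high, within 85 mm of the hinge; the strip above them is bare.
- narrow_top (a point): middle of the top edge of the narrower board, a bystander of the same make: 85 mm wide, 130 mm from hinge to top edge, 8 mm thick, on its own stand to the left or right of the wider one, also nearly upright. It must stay as it is. Axes as for the wider board.

How it is judged:
By the outcome, as a careful person would: the job done as asked, in the order asked, and still so for the second after the job is handed in, with the robot touching nothing.
It also fails if it takes over 29 s, if anything falls off the work surface, if the arm or the gripper's body presses on something with over 40 N, if the wrist force passes 120 N, or if a joint passes its speed limit or range.

## Working session

There is one attempt and no reset: what is moved stays moved. The work goes in short steps, Python scripts to look and compute and a tool call to move; the robot and the scene stay as the last step left them, time stands still between calls to the robot, and variables do not carry over. Pictures are saved under pics/ and viewed, at most 10 in all, crops included, and the job is handed in when it is done.

Besides the shell and the picture viewer there is one more tool, called after "Emit:" in YAML: its name, and indented under it one key for each argument. carry_out: Moves the arm, as the interface text tells. Its arguments: {"type":"object","properties":{"slide":{"type":"array"},"roll":{"type":"array"},"claw":{"type":"array"}},"required":["slide","roll","claw"]}

```bash
mkdir -p pics; cat > h.py <<'E'
import numpy as np, cv2
from bench import *
from scipy.spatial.transform import Rotation as R
def T_of(p,s=None):
    if 'world_from_camera' in p: return np.array(p['world_from_camera'])
    T=np.eye(4);T[:3,:3]=R.from_quat(s['ee_rot']).as_matrix();T[:3,3]=s['position']
    return T@np.array(p['T_tool_cam'])
def ray(p,px):
    K=np.array(p['mtx']);u=np.array([(px[...,0]-K[0,2])/K[0,0],(px[...,1]-K[1,2])/K[1,1]])
    v=u.copy()
    for _ in range(8): v=u/(1+p['k1']*(v**2).sum(0))
    return np.stack([v[0],-v[1],-np.ones_like(v[0])],-1)
def cloud(p,s=None):
    c,r=np.meshgrid(np.arange(640),np.arange(400));d=ray(p,np.stack([c,r],-1).astype(float))
    T=T_of(p,s);return (d*p['z_map'][...,None])@T[:3,:3].T+T[:3,3]
E
python3 - <<'E'
from h import *
s=read_state();print(s,grip_point_offset)
ims=[]
for n in ['scene','top']:
    p=get_image(n);C=cloud(p);im=p['img'][...,::-1].copy()
    for t in ['wide_hinge','wide_top','narrow_top']:
        for d in place_of(p,t)[:2]:
            c,r=[int(round(v)) for v in d['at']]
            w=C[max(r-3,0):r+4,max(c-3,0):c+4].reshape(-1,3)
            print(n,t,d['conf'],c,r,np.median(w,0).round(),C[r,c].round())
            cv2.circle(im,(c,r),3,(0,0,255),1)
    ims.append(im)
    np.save(n+'.npy',C)
    cv2.imwrite(f'pics/{n}1.png',im)
E
```

```text
{'clock': 0.0, 'joints': array([-1.08040800e+00,  3.85573384e-01,  6.66599165e-03, -5.15397976e-04,
       -1.19399471e+00, -2.58595016e-01]), 'joint_vel': array([ 6.69077847e-04,  9.98327121e-04,  1.90155803e-03, -6.86473998e-05,
       -1.53332358e-04,  1.30797941e-03]), 'joint_efforts': array([-8.83597804e-04, -3.92288160e+01,  1.88394642e+01,  4.18623894e+00,
       -4.67259626e-03,  1.50443125e-06]), 'position': array([ 143.57009845, -608.08904074,  403.62429989]), 'ee_rot': array([-1.15542874e-01,  9.93301907e-01,  1.06753320e-03, -1.62225906e-04]), 'contact_force': array([-1.40507277,  0.4593902 ,  0.89785762]), 'wrist_torque': array([ 0.0463235 ,  0.02270471, -0.01152909]), 'grasp_force': 0.0, 'gripper_width': 85.52489099120628} 154.70000000000002
scene wide_hinge 0.89 381 164 [599. 187.  58.] [599. 188.  58.]
scene wide_top 0.96 386 117 [576. 225. 161.] [577. 220. 162.]
scene narrow_top 0.74 228 263 [ 605. -246.  155.] [ 605. -250.  157.]
top wide_hinge 0.64 209 207 [578. 202. 112.] [578. 203. 112.]
top wide_top 0.67 200 199 [606. 243.  12.] [606. 243.  12.]
top narrow_top 0.6 439 195 [ 609. -243.  153.] [ 609. -241.  156.]
```

View pics/scene1.png

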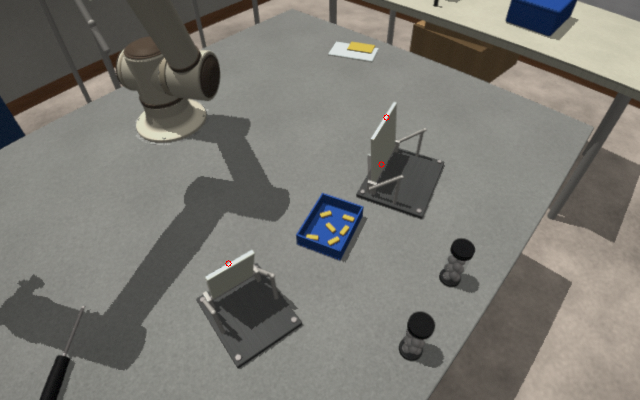

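View pics/top1.png

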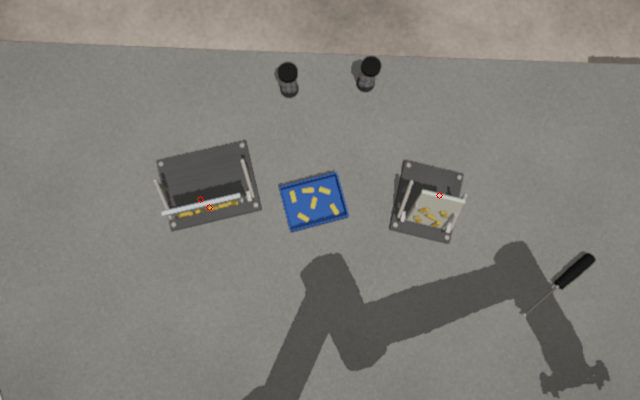

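```bash
python3 - <<'E'
from h import *
for n in ['scene','top']:
    C=np.load(n+'.npy').reshape(-1,3)
    m=(C[:,0]>480)&(C[:,0]<760)&(C[:,1]>80)&(C[:,1]<360)&(C[:,2]>125)&(C[:,2]<250)
    P=C[m];print(n,len(P))
    for z in range(125,175,5):
        q=P[(P[:,2]>=z)&(P[:,2]<z+5)]
        if len(q)>10: print(z,len(q),np.median(q,0).round(1),np.percentile(q[:,0],[3,97]).round(),np.percentile(q[:,1],[3,97]).round(), np.polyfit(q[:,1],q[:,0],1).round(3))
E
```

```text
scene 487
125 49 [589.3 196.3 127.2] [567. 604.] [139. 280.] [-2.53000e-01  6.38554e+02]
130 47 [585.4 208.7 132.7] [567. 603.] [140. 279.] [-2.63000e-01  6.40298e+02]
135 46 [589.7 192.3 137.7] [566. 603.] [139. 279.] [-2.60000e-01  6.38933e+02]
140 49 [591.2 183.5 143.1] [567. 603.] [139. 274.] [-2.56000e-01  6.37817e+02]
145 46 [587.9 195.1 147.8] [566. 602.] [140. 277.] [-2.59000e-01  6.37906e+02]
150 51 [585.2 201.9 152.8] [566. 601.] [139. 275.] [-2.61000e-01  6.37769e+02]
155 49 [587.7 188.3 157.8] [565. 600.] [138. 273.] [-2.5600e-01  6.3568e+02]
160 150 [580.4 203.7 162. ] [561. 598.] [140. 272.] [-2.70000e-01  6.35637e+02]
top 426
125 15 [582.6 187.8 127.3] [564. 595.] [143. 257.] [-2.73000e-01  6.33797e+02]
130 11 [577.3 205.4 132.2] [558. 587.] [169. 273.] [-2.75000e-01  6.33601e+02]
135 13 [578.7 196.7 138.2] [558. 598.] [139. 272.] [-2.87000e-01  6.35616e+02]
140 14 [570.9 224.3 142.7] [557. 597.] [138. 273.] [-2.8200e-01  6.3419e+02]
150 19 [577.  201.6 152.2] [557. 596.] [141. 271.] [-2.87000e-01  6.34627e+02]
155 156 [575.3 215.1 159. ] [558. 595.] [142. 275.] [-2.68000e-01  6.32966e+02]
160 189 [577.6 206.  161.3] [557. 596.] [143. 278.] [-2.76000e-01  6.34742e+02]
```

The wider board is the left one: top centre is at about (579, 207, 162), its hinge runs at a yaw of about 15°, and it leans slightly to the robot. In the scene picture its top is near (386,117), in the top picture near (203,203). The narrow board is on the right, at (228,263) in scene. The tool is already almost aligned with the hinge, so I'm moving in.

Emit:
carry_out:
  slide:
    - [-0.036,0.05,0]
    - [-0.072,0.1,0]
    - [-0.108,0.15,0]
    - [-0.144,0.2,0]
    - [-0.18,0.25,0]
    - [-0.216,0.3,0]
    - [-0.245,0.345,0]
    - [-0.245,0.345,0]
  roll: [0,0,0,0,0,0,0,0]
  claw: [0,0,0,0,0,0,0,0]

```text
clock: 1.4
position: [303.5, -213.6, 405.3]
ee_rot: [-0.119, 0.993, -0.0, 0.001]
contact_force: [0.3, -0.4, 0.8]
gripper_width: 0.0
grasp_force: 0.0
```

Emit:
carry_out:
  slide:
    - [-0.036,0.05,0]
    - [-0.072,0.1,0]
    - [-0.108,0.15,0]
    - [-0.144,0.2,0]
    - [-0.18,0.25,0]
    - [-0.216,0.3,0]
    - [-0.245,0.345,0]
    - [-0.245,0.345,0]
  roll: [0,0,0,0,0,-1,-1.7,-1.7]
  claw: [0,0,0,0,0,0,0,0]

```text
clock: 2.4
position: [463.7, 177.9, 403.9]
ee_rot: [-0.131, 0.991, -0.0, -0.0]
contact_force: [-0.6, -0.5, -0.6]
gripper_width: -0.2
grasp_force: 0.0
```

```bash
python3 - <<'E'
from h import *
s=read_state();print(s['clock'],s['position'],s['ee_rot'],s['gripper_width'],s['contact_force'])
p=get_image('wrist');C=cloud(p,s);np.save('w1.npy',C);im=p['img'][...,::-1].copy()
for t in ['wide_hinge','wide_top']:
    for d in place_of(p,t)[:2]:
        c,r=[int(round(v)) for v in d['at']];print(t,d['conf'],c,r,C[np.clip(r,0,399),np.clip(c,0,639)].round());cv2.circle(im,(c,r),3,(0,0,255),1)
cv2.imwrite('pics/w1.png',im)
E
```

```text
2.4 [463.73727015 177.88093101 403.91061231] [-1.31205298e-01  9.91355144e-01 -3.06232643e-04 -2.31876978e-04] -0.1991972175556519 [-0.61930948 -0.5483951  -0.59685096]
wide_top 0.59 323 353 [453. 176. 311.]
```

View pics/w1.png

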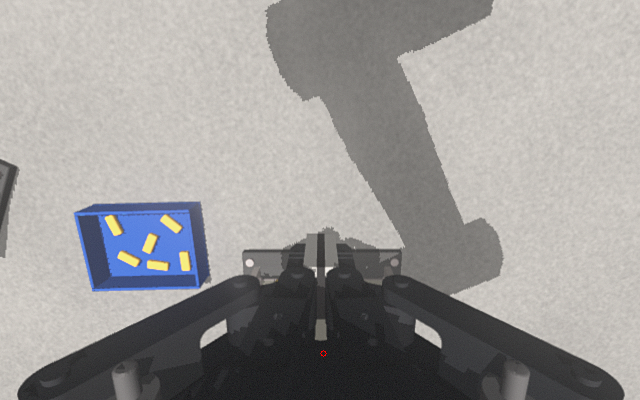

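Emit:
carry_out:
  slide:
    - [0,0,0.045]
    - [-0.03,0,0.087]
    - [-0.08,0,0.087]
    - [-0.1,0,0.087]
    - [-0.12,0,0.087]
    - [-0.135,0,0.088]
    - [-0.148,0,0.09]
    - [-0.148,0,0.09]
  roll: [0,0,0,0,0,0,0,0]
  claw: [0,0,0,0,0,0,0,0]

```text
clock: 3.55
position: [605.6, 213.1, 314.6]
ee_rot: [-0.13, 0.992, 0.0, 0.0]
contact_force: [-0.5, -0.3, 0.3]
gripper_width: 0.5
grasp_force: 0.0
```

```bash
cat > m.py <<'E'
from h import *
import sys
s=read_state();print(s['clock'],s['position'].round(1),s['contact_force'].round(1))
f=np.array([.966,.259]);h=np.array([-.259,.966])
for n in ['scene','top']:
    p=get_image(n);C=cloud(p);F=C[...,:2]@f;Hh=C[...,:2]@h;Z=C[...,2]
    im=p['img'].astype(int);white=(im.min(-1)>110)
    L=(np.abs(Hh-50)<72)&(np.abs(Hh-50)>25)&(F>590)&(F<760)&(Z>55)&(Z<165)
    m=L&white if n=='top' else L
    x,z=F[m],Z[m]
    if len(x)<20: print(n,len(x));continue
    # RANSAC line in (F,Z)
    rng=np.random.default_rng(0);best=None
    for _ in range(500):
        i,j=rng.integers(len(x),size=2);d=np.array([x[j]-x[i],z[j]-z[i]]);l=np.hypot(*d)
        if l<25: continue
        r=np.abs((x-x[i])*d[1]-(z-z[i])*d[0])/l<2
        if best is None or r.sum()>best.sum(): best=r
    v=cv2.fitLine(np.c_[x[best],z[best]].astype(np.float32),cv2.DIST_L2,0,.01,.01).ravel()
    a=np.degrees(np.arctan2(v[1],v[0]))%180
    print(n,len(x),best.sum(),'slope',a.round(1),'F at z=32',(v[2]+(32-v[3])*v[0]/v[1]).round(1),'z range',np.percentile(z[best],[2,98]).round(),'F',np.percentile(x[best],[2,98]).round())
    if len(sys.argv)>1: cv2.imwrite(f'pics/{n}{sys.argv[1]}.png',p['img'][...,::-1])
E
python3 m.py 2
```

```text
3.55 [605.6 213.1 314.6] [-0.5 -0.3  0.3]
scene 354 130 slope 69.7 F at z=32 611.5 z range [ 62. 160.] F [623. 660.]
top 453 393 slope 75.0 F at z=32 620.5 z range [ 57. 158.] F [627. 656.]
```

View pics/scene2.png

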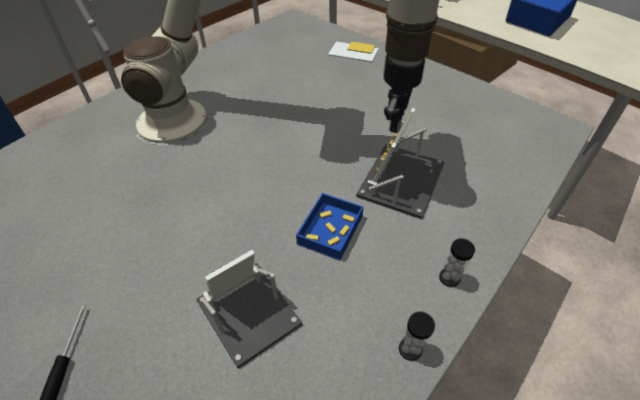

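The board is being pushed and stands at about 74°, with the finger at its middle (scene pixel (400,120)). I continue along the arc to about 52°.

Emit:
carry_out:
  slide:
    - [-0.011,0,0.004]
    - [-0.022,0,0.009]
    - [-0.031,0,0.014]
    - [-0.039,0,0.019]
    - [-0.039,0,0.019]
  roll: [0,0,0,0,0]
  claw: [0,0,0,0,0]

```text
clock: 4.28
position: [643.1, 224.4, 294.1]
ee_rot: [-0.13, 0.991, 0.0, -0.001]
contact_force: [-0.2, -0.7, 0.4]
gripper_width: 0.2
grasp_force: 0.0
```

```bash
python3 m.py 3
```

```text
4.275 [643.1 224.4 294.1] [-0.2 -0.7  0.4]
scene 691 377 slope 52.4 F at z=32 619.6 z range [ 58. 139.] F [640. 703.]
top 1158 867 slope 52.7 F at z=32 620.0 z range [ 56. 133.] F [639. 698.]
```

View pics/top3.png

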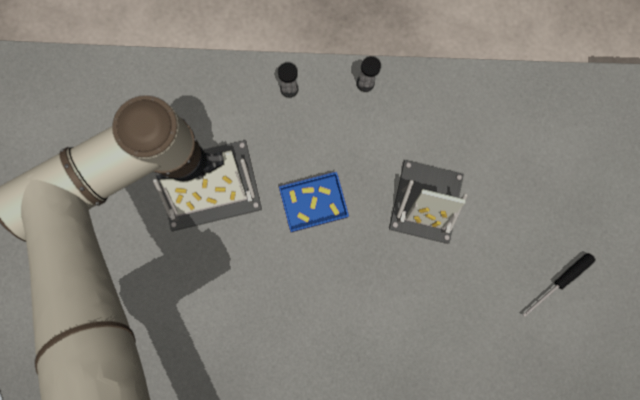

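The board stands at 52.5°, as predicted, with the finger still in the bare strip. The next step is to about 46.5°, then I back off along the board normal to measure unobstructed.

Emit:
carry_out:
  slide:
    - [-0.004,0,0.003]
    - [-0.0084,0,0.0068]
    - [-0.0084,0,0.0068]
    - [-0.0084,0,0.0068]
    - [0.01,0,-0.012]
    - [0.04,0,-0.05]
    - [0.09,0,-0.08]
    - [0.09,0,-0.08]
  roll: [0,0,0,0,0,0,0,0]
  claw: [0,0,0,0,0,0,0,0]

```text
clock: 5.38
position: [553.9, 200.3, 379.7]
ee_rot: [-0.131, 0.991, 0.001, 0.003]
contact_force: [1.3, 0.5, 0.0]
gripper_width: 0.1
grasp_force: 0.0
```

```bash
python3 m.py 4; python3 - <<'E'
from h import *
# bare strip + bars, using scene and top depth; report heights of top strip
f=np.array([.966,.259]);h=np.array([-.259,.966])
for n in ['scene','top']:
    p=get_image(n);C=cloud(p);F=C[...,:2]@f;Hh=C[...,:2]@h-50;Z=C[...,2]
    b=(abs(abs(Hh)-89)<6)&(Z>50)&(Z<115)&(F>630)&(F<730)
    for nm,m in [('bars',b),('board',(abs(Hh)<70)&(Z>50)&(Z<140)&(F>630)&(F<740))]:
        for lo in range(640,736,12):
            q=m&(F>=lo)&(F<lo+12)
            if q.sum()>8: print(n,nm,lo+6,q.sum(),np.percentile(Z[q]-(F[q]-lo-6),[10,50,90]).round(1))
    cv2.imwrite(f'pics/{n}5.png',cv2.resize(p['img'][80:230,330:470] if n=='scene' else p['img'][120:250,130:280],None,fx=4,fy=4)[...,::-1])
E
```

```text
5.375 [553.9 200.3 379.7] [1.3 0.5 0. ]
scene 868 503 slope 48.0 F at z=32 620.0 z range [ 57. 132.] F [643. 711.]
top 922 653 slope 47.7 F at z=32 619.5 z range [ 57. 130.] F [642. 710.]
scene bars 646 16 [49.8 54.6 57.1]
scene bars 658 22 [62.1 67.3 69.3]
scene bars 670 24 [73.5 77.9 81.8]
scene bars 682 53 [54.5 83.6 93.5]
scene bars 694 36 [ 62.5  88.4 103.3]
scene board 646 148 [59.5 62.4 71.3]
scene board 658 156 [73.  75.7 84.2]
scene board 670 184 [86.3 89.6 97.4]
scene board 682 185 [ 98.9 100.4 103.3]
scene board 694 184 [112.2 114.2 116.6]
scene board 706 213 [124.4 127.2 129.5]
scene board 718 67 [130.  132.8 135.9]
top bars 646 20 [54.2 56.4 58.9]
top bars 658 22 [66.6 69.6 71.6]
top bars 670 23 [75.8 81.8 83.7]
top bars 682 25 [65.8 92.  95.6]
top board 646 234 [58.  61.5 71.7]
top board 658 281 [71.7 74.8 84.6]
top board 670 293 [84.4 88.3 97.5]
top board 682 335 [ 97.5 100.9 103.4]
top board 694 369 [110.9 114.  117. ]
top board 706 377 [123.3 127.  129.6]
top board 718 46 [128.  131.3 134.6]
```

View pics/scene5.png

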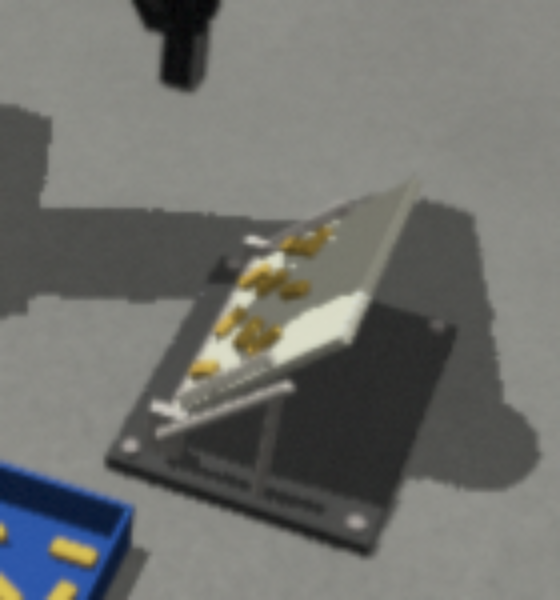

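Both cameras give 47–48°, and the picture agrees: the board is slightly steeper than the bar (bar from (160,430) to (290,385)). I go on by about 2.7°.

Emit:
carry_out:
  slide:
    - [-0.04,0,0.025]
    - [-0.08,0,0.067]
    - [-0.095,0,0.083]
    - [-0.1023,0,0.0906]
    - [-0.1023,0,0.0906]
    - [-0.1023,0,0.0906]
    - [-0.08,0,0.068]
    - [-0.03,0,0.01]
  roll: [0,0,0,0,0,0,0,0]
  claw: [0,0,0,0,0,0,0,0]

```text
clock: 6.58
position: [592.9, 210.9, 354.6]
ee_rot: [-0.13, 0.991, -0.001, -0.001]
contact_force: [0.6, -0.2, 0.4]
gripper_width: -0.2
grasp_force: 0.0
```

Emit:
carry_out:
  slide:
    - [0.03,0,-0.03]
    - [0.04,0,-0.06]
    - [0.04,0,-0.06]
  roll: [0,0,0]
  claw: [0,0,0]

```text
clock: 6.95
position: [554.0, 200.5, 420.3]
ee_rot: [-0.131, 0.991, 0.002, 0.005]
contact_force: [-0.1, 0.5, -0.6]
gripper_width: 0.1
grasp_force: 0.0
```

```bash
python3 m.py 6; python3 - <<'E'
from h import *
f=np.array([.966,.259]);h=np.array([-.259,.966])
for n in ['scene','top']:
    p=get_image(n);C=cloud(p);F=C[...,:2]@f;Hh=C[...,:2]@h-50;Z=C[...,2]
    m=(abs(Hh)<70)&(Z>50)&(Z<140)
    c=[np.median((Z-F)[m&(abs(F-x)<6)])+x for x in (646,658,670,682,694,706)]
    print(n,np.round(c,1),np.degrees(np.arctan(np.polyfit(np.arange(6)*12,c,1)[0])).round(1))
    if n=='scene': cv2.imwrite('pics/scene7.png',cv2.resize(p['img'][80:230,330:470],None,fx=4,fy=4)[...,::-1])
    C0=np.load(n+'.npy');k=(abs(C0[...,1]+243)<60)&(abs(C0[...,0]-610)<40)&(C0[...,2]>60)
    print('narrow change',np.median(abs(C-C0)[k],0).round(1))
E
```

```text
6.95 [554.  200.5 420.3] [-0.1  0.5 -0.6]
scene 912 562 slope 43.8 F at z=32 618.9 z range [ 57. 125.] F [645. 717.]
top 1028 706 slope 43.5 F at z=32 619.5 z range [ 57. 124.] F [646. 717.]
scene [ 58.6  69.8  83.7  91.8 103.4 115.6] 43.2
narrow change [0.5 0.2 0.9]
top [ 58.4  69.2  81.4  91.7 103.5 114.9] 43.3
narrow change [0.2 0.4 1.8]
```

View pics/scene7.png

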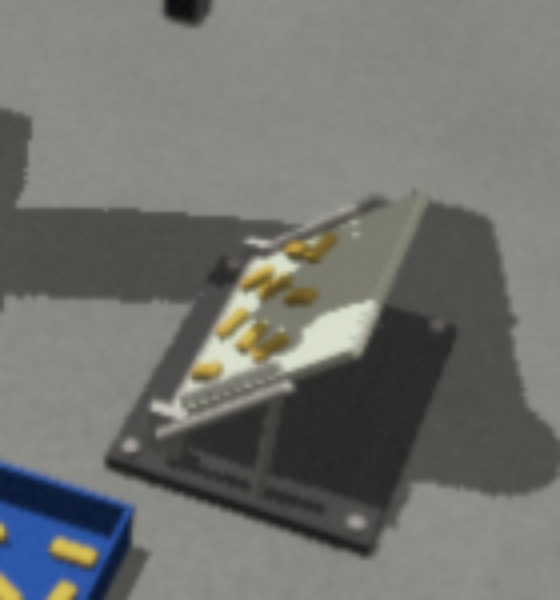

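Measured slope is 43.5° (a touch past the bars); the narrow board has not changed. I'll nudge the top edge back from behind by about 1.5°.

Emit:
carry_out:
  slide:
    - [-0.06,0,0]
    - [-0.12,0,0]
    - [-0.16,0,0.02]
    - [-0.16,0,0.08]
    - [-0.16,0,0.125]
    - [-0.16,0,0.147]
    - [-0.152,0,0.147]
    - [-0.148,0,0.147]
  roll: [0,0,0,0,0,0,0,0]
  claw: [0,0,0,0,0,0,0,0]

```text
clock: 8.15
position: [697.8, 239.0, 268.7]
ee_rot: [-0.131, 0.991, -0.0, 0.0]
contact_force: [0.4, -0.1, 0.5]
gripper_width: 0.1
grasp_force: 0.0
```

Emit:
carry_out:
  slide:
    - [0.002,0,0]
    - [0.004,0,0]
    - [0.0045,0,0]
    - [0.0045,0,0]
  roll: [0,0,0,0]
  claw: [0,0,0,0]

```text
clock: 8.65
position: [694.6, 238.2, 269.9]
ee_rot: [-0.131, 0.991, 0.001, 0.003]
contact_force: [5.0, 1.8, 2.4]
gripper_width: 0.2
grasp_force: 2.5
```

```bash
python3 m.py 8
```

```text
8.65 [694.6 238.2 269.9] [5.  1.8 2.4]
scene 877 511 slope 43.3 F at z=32 618.2 z range [ 57. 125.] F [645. 718.]
top 1890 1311 slope 44.1 F at z=32 620.1 z range [ 57. 124.] F [646. 715.]
```

Emit:
carry_out:
  slide:
    - [0.0015,0,0]
    - [0.0028,0,0]
    - [0.0028,0,0]
  roll: [0,0,0]
  claw: [0,0,0]

```text
clock: 9.12
position: [693.0, 237.8, 271.0]
ee_rot: [-0.131, 0.991, 0.001, 0.005]
contact_force: [7.3, 2.5, 3.1]
gripper_width: -0.0
grasp_force: 4.1
```

```bash
python3 m.py 9
```

```text
9.125 [693.  237.8 271. ] [7.3 2.5 3.1]
scene 864 510 slope 44.1 F at z=32 618.7 z range [ 56. 126.] F [644. 717.]
top 1892 1312 slope 44.4 F at z=32 619.6 z range [ 57. 125.] F [645. 715.]
```

Emit:
carry_out:
  slide:
    - [0.0015,0,0]
    - [0.0015,0,0]
    - [0.0015,0,0]
    - [-0.02,0,0]
    - [-0.03,0,-0.04]
    - [-0.03,0,-0.1]
    - [0,0,-0.15]
    - [0.06,0,-0.15]
  roll: [0,0,0,0,0,0,0,0]
  claw: [0,0,0,0,0,0,0,0]

```text
clock: 10.22
position: [633.0, 221.6, 422.1]
ee_rot: [-0.13, 0.991, 0.001, 0.003]
contact_force: [0.3, 0.3, 0.6]
gripper_width: 0.2
grasp_force: 0.0
```

Emit:
carry_out:
  slide:
    - [0.06,0,0]
    - [0.1,0,0]
    - [0.1,0,0]
  roll: [0,0,0]
  claw: [0,0,0]

```text
clock: 10.6
position: [533.3, 194.5, 418.7]
ee_rot: [-0.131, 0.991, -0.0, -0.001]
contact_force: [0.7, -0.5, -0.3]
gripper_width: 0.2
grasp_force: 0.0
```

```bash
python3 m.py 10; python3 -c "
import cv2;i=cv2.imread('pics/scene10.png');cv2.imwrite('pics/s10c.png',cv2.resize(i[80:230,330:470],None,fx=4,fy=4))"
```

```text
10.6 [533.3 194.5 418.7] [ 0.7 -0.5 -0.3]
scene 911 568 slope 44.8 F at z=32 619.2 z range [ 57. 127.] F [644. 716.]
top 1342 982 slope 45.2 F at z=32 620.7 z range [ 57. 126.] F [646. 714.]
```

View pics/s10c.png

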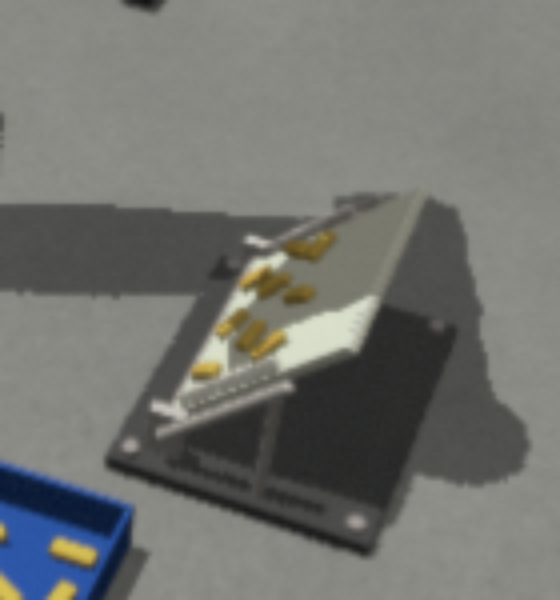

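The board now reads about 45° in both cameras, its edge runs parallel to the bars ((160,430)–(290,385)), and the arm is clear of it.

```bash
python3 -c "from bench import job_done; print(job_done())"
```

```text
the job is handed in; nothing more can be done
None
```

The wider board stands at its 45° slope (44.8° and 45.2° in the two cameras), in line with the guide bars; the arm never touched the narrower board, and the job was handed in at about 10.6 s with the arm clear.

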